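# Close up the finished wooden chest

### The arm

A 6-joint arm with a two-finger parallel gripper is mounted at the origin on the work surface. World frame = base frame: x ahead of the robot, y to its left, z up, the work surface at z = 0. Lengths are in mm, angles in degrees, forces in N, time in s.
With the tool pointing down it reaches from about 350 to 850 mm from the base axis. Payload 8.1 kg.
Tool frame: the origin (TCP) lies between the finger pads; the fingertips stand 14 mm ahead of it and the grasp point (between the pads) lies 5 mm behind it; z points along the fingers, x is the direction in which the jaws open and shut, and the axes are right-handed (so a half turn about z gives the same grasp; the last joint's range is limited). The gripper opens to 85 mm and grips with 20 to 120 N. Pads are 22 mm wide; open, the fingers measure 114 mm over their backs; the gripper's body (76 mm by 85 mm) begins 54 mm behind the grasp point. The pads swing forward as they close: fully open they stand 13 mm farther back than shut.
Start: joints at [-73.705, 7.471, 85.268, -0, 87.261, -4.893], TCP at [216.877, -559.437, 245.292] pointing down, gripper open.
Joint ranges: [-169.43, 169.43], [-51.17, 129.36], [1.28, 143.12], [-76.62, 256.62], [0, 156.53], [-152.29, 152.29]. Speed limits (degrees/s): [136.94, 136.94, 159.86, 180, 180, 180].

### API

Orientations are given as [roll, pitch, yaw] about the fixed x, y, z axes, in that order (R = Rz(yaw) Ry(pitch) Rx(roll)).
In Python, from bench import r, vision, job gives the robot as it stands.
- The arm moves only by the tool send_rows, never from a script. Its arguments are lists of equal length, an entry for each row: "dp": the shift along the world's x, y, z in mm, a list of three; "rot": the turn, a rotation vector about the world's x, y, z in rad, a list of three. In form: {"dp": [[tx, ty, tz], ...], "rot": [[wx, wy, wz], ...]}. A call has 1 to 5 rows; each row is the pose to reach, as a shift and turn from the pose commanded when the call began; what a row does not reach only later rows make up. A row lasts 1/8 s, in which the tool goes at most 62.5 mm and 10.7 degrees, less where a joint would pass 70% of its speed; a pose out of reach is approached as far as the arm can. A call with a gripper value outside its range is refused whole. "jaw" is the finger opening in mm, from 0 to 85.4, set as the call begins (left out, the last holds). The fingers move at their own pace and stop on an object; "force" is the grip in N (left out, the last holds). Time passes only in rows, so rows that repeat a pose let the fingers close. It gives the time, the measured TCP pose, the force and the opening at its end, in the units of the state.
- r.sense(): the state, without advancing time (a new reading comes with each control period).
- vision.snapshot(name): name is "side" or "top" or "wrist"; returns a dict with "pixels" (480x640x3 uint8, red, green, blue), "depth" (480x640 float32, mm along the optical axis (not along the pixel's ray), 0 where there is no reading), "intrinsics" (3x3 intrinsics, pixels), "world_from_camera" (4x4, takes a point from camera to world coordinates); the wrist camera has in their place "T_tool_cam" (4x4, takes a point from camera to tool coordinates, whose origin is the TCP and whose axes are the tool frame's). Camera axes: x right, y down, z forward; pixel columns grow to the right and rows downward; lengths in mm; the calibration is good to about 2 mm. A picture is of the moment at which its call begins: read the wrist's pose just before it.
- job.hand_in(): hands the job in, once; it reports no verdict.
The state is a dict: "time": time; "joint_pos": joint angles; "qd": joint speeds; "joint_efforts": joint torques, N m; "tool_pos": TCP position; "tcp_rot": TCP orientation; "ft_force": force on the tool from outside, world axes, zero at the start; "wrist_torque": the same for the moment, N m; "finger_gap": finger opening in mm.
Only numpy, scipy, OpenCV 4.12 (cv2) and the standard library are available. Lean on these libraries where they do the work, as an engineer would, in place of code of your own. Each camera call takes 0.05 s, during which the arm holds its last target.

### The job

Close up the larger wooden chest on the bench: with the fingertips, push its drawer fully home and push its sliding lid fully shut, in either order and gently, without slamming. Only push from outside: do not pinch the drawer front or lift anything. Leave the small box, whose lid must stay ajar while its glue dries, and everything else on the bench as they are, and move clear when done.

Things in the scene. Friction and masses are not known exactly. Their poses are not given: they have to be found in the camera images.
- chest: The larger wooden chest, fixed to the bench: 140 mm deep (its x), 180 mm wide (its y), 92 mm high. Origin at the centre of its underside, z up; its -x side is the drawer's face, towards the robot, its yaw varies by about 0.2 rad. It stands left or right of the bench's middle. A drawer fills the lower part; above it lies a shallow tray closed by a sliding plywood lid.
- drawer (a joint): How far the chest's drawer stands out, in m: 0 = home, grows as it slides out along the chest's -x. Starts 0.04 to 0.075. It moves with 1.5 N of friction and light damping, stays where it is left and stops firmly at 0.
- drawer_front (a point): Centre of the outermost front face of the drawer, on the full-width wooden lip along the front's top edge; moves with the drawer, axes as the chest's (push along +x). The lip is 176 mm wide (y), 14 mm high (this point is half-way, 57 mm above the bench; its top is at 64 mm) and stands 12 mm proud of the drawer front, which is a further 12 mm thick and goes down to 6 mm above the bench.
- lid (a joint): How far the chest's lid is slid open, in m: 0 = shut, grows as it slides out along the chest's +y. Starts 0.04 to 0.075. About 1 N of friction; stays where left and stops firmly at 0.
- lid_end (a point): Centre of the lid's outer end face (the end that sticks out beyond the chest's +y side); moves with the lid, axes as the chest's (push along -y to shut). The lid is 8 mm thick (underside 80 mm, top 88 mm above the bench; this point is at 84 mm) and 126 mm wide (x). When shut this end stands 3 mm proud of the chest's +y wall, which reaches up to 78 mm.
- small_box: The small wooden box, loose, a look-alike: 100 mm (x) x 66 mm (y), 52 mm high, with a sliding lid. Origin at the centre of its underside. Leave alone.
- small_lid_end (a point): Centre of the outer (+y) end face of the small box's lid, 46 mm above the bench; the lid stands 15 to 35 mm open and stays so.
- sanding_block: Loose cork-faced wooden sanding block, 110 x 60 x 36 mm, flat on the bench at the near right; origin at its underside. Leave alone.
- offcut_left: Loose pale wooden offcut, about 110 x 60 x 18 mm, one slanted side, on the left of the bench; origin at its underside. Leave alone.
- offcut_right: Loose pale wooden offcut like the other, on the right of the bench; origin at its underside. Leave alone.
- mallet: Loose wooden mallet lying on its side, 260 mm long, at the far right; origin at its underside. Leave alone.
- glue: Loose white glue bottle standing at the back, 60 mm across, 120 mm high; origin at its underside. Leave alone.
- tape: Loose roll of paper tape lying flat on the left, 100 mm across, 24 mm high; origin at its underside. Leave alone.
- square: Loose try square lying flat near left, dark stock 100 mm, steel blade 140 mm, 16 mm high; origin at its underside. Leave alone.
Mind the look-alikes: they are no part of the job. What is shaped like the chest but blue is not meant.

How it is judged:
By the outcome, as a careful person would: the job done as asked, in the order asked, and still so for the second after the job is handed in, with the robot touching nothing.
It also fails if it takes over 53 s, if anything falls off the work surface, if the arm or the gripper's body presses on something with over 40 N, if the wrist force passes 120 N, or if a joint passes its speed limit or range.

## Working session

There is one attempt and no reset: what is moved stays moved. The work goes in short steps, Python scripts to look and compute and a tool call to move; the robot and the scene stay as the last step left them, time stands still between calls to the robot, and variables do not carry over. Pictures are saved under pics/ and viewed, and the job is handed in when it is done.

Besides the shell and the picture viewer there is one more tool, called as name(argument=value, ...) on one line, values as JSON. send_rows: Moves the arm, as the interface text tells. Its arguments: {"type":"object","properties":{"dp":{"type":"array"},"rot":{"type":"array"},"jaw":{"type":"number"},"force":{"type":"number"}},"required":["dp","rot"]}

```bash
mkdir -p pics; ls; python3 - <<'E'
from bench import r,vision,job
import cv2,numpy as np
s=r.sense();print(s)
for n in("top","side"):
    d=vision.snapshot(n);cv2.imwrite(f"pics/{n}0.png",d["pixels"][:,:,::-1]);np.savez(f"{n}0.npz",**d)
    print(n,d["intrinsics"],d["world_from_camera"])
E
```

```text
pics
{'time': 0.0, 'joint_pos': array([-7.37038519e+01,  7.51648740e+00,  8.53279557e+01,  6.11501643e-04,
        8.72624494e+01, -4.89418869e+00]), 'qd': array([ 0.04362573,  0.06634766, -0.11516325,  0.08202337, -0.07036393,
       -0.02525892]), 'joint_efforts': array([ 4.65058110e-04, -5.69394314e+01, -5.00544441e+01, -2.32062621e-04,
        1.48058444e-02,  1.03467093e-05]), 'tool_pos': array([ 216.74728677, -558.92488459,  244.24272228]), 'tcp_rot': array([-1.79990272e+02,  1.06450676e-01, -6.88096839e+01]), 'ft_force': array([-0.73598388, -0.53167709, -0.63097187]), 'wrist_torque': array([-0.03555201,  0.01813559,  0.03914283]), 'finger_gap': 84.73135292045782}
top [[559.36312214   0.         325.59906866]
 [  0.         559.36312214 240.53769634]
 [  0.           0.           1.        ]] [[ 1.61968413e-02 -9.89691440e-01  1.42297284e-01  2.73563054e+02]
 [-9.99848890e-01 -1.69302773e-02 -3.94495741e-03  4.40537556e+01]
 [ 6.31342305e-03 -1.42211885e-01 -9.89816104e-01  1.72813446e+03]
 [ 0.00000000e+00  0.00000000e+00  0.00000000e+00  1.00000000e+00]]
side [[609.63298334   0.         327.28822463]
 [  0.         609.63298334 245.16347128]
 [  0.           0.           1.        ]] [[-9.92603789e-01 -9.77983817e-02  7.19249265e-02  4.20317238e+02]
 [-1.20687453e-01  7.30896576e-01 -6.71732636e-01  1.16138465e+03]
 [ 1.31246823e-02 -6.75444796e-01 -7.37293748e-01  1.32550821e+03]
 [ 0.00000000e+00  0.00000000e+00  0.00000000e+00  1.00000000e+00]]
```

View pics/top0.png

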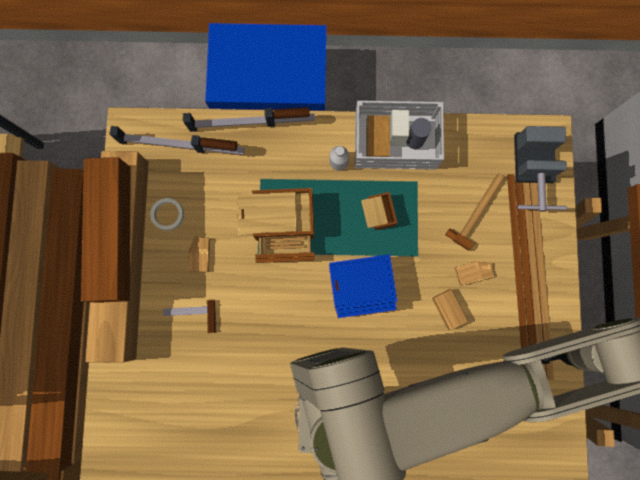

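View pics/side0.png

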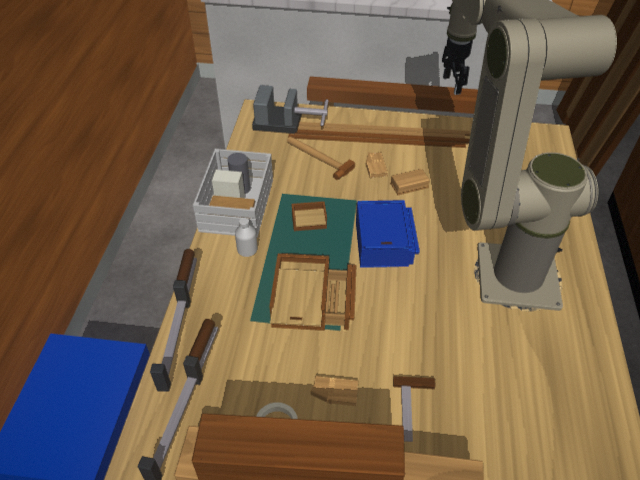

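Candidates in the top view are the wooden chest (283,225) with its drawer towards the robot and its lid out to the left (240,213), the small wooden box (378,210), and the blue look-alike (363,287). By the description I choose the one at (283,225), and I'll check it in a close crop.

```bash
cat > h.py <<'E'
import numpy as np
def load(n): return dict(np.load(n))
def plane(d,u,v,z):
    K=d["intrinsics"];T=d["world_from_camera"]
    ray=T[:3,:3]@np.array([(u-K[0,2])/K[0,0],(v-K[1,2])/K[1,1],1]);o=T[:3,3]
    return o+ray*(z-o[2])/ray[2]
def dep(d):
    K=d["intrinsics"];T=d["world_from_camera"];D=d["depth"].astype(float)
    v,u=np.indices(D.shape)
    P=np.stack([(u-K[0,2])/K[0,0]*D,(v-K[1,2])/K[1,1]*D,D],-1)
    return P@T[:3,:3].T+T[:3,3]
def proj(d,p):
    K=d["intrinsics"];T=d["world_from_camera"];c=T[:3,:3].T@(np.array(p)-T[:3,3]);q=K@c;return q[:2]/q[2]
E
python3 - <<'E'
from h import *
import cv2
t=load("top0.npz");s=load("side0.npz")
a=cv2.resize(t["pixels"][170:275,225:405],None,fx=4.4,fy=4.4,interpolation=cv2.INTER_CUBIC)
cv2.imwrite("pics/tc.png",a[:,:,::-1])
b=cv2.resize(s["pixels"][190:340,250:430],None,fx=4,fy=4,interpolation=cv2.INTER_CUBIC)
cv2.imwrite("pics/sc.png",b[:,:,::-1])
P=dep(t)
np.set_printoptions(linewidth=200,suppress=True)
print(P[176:270:3,228:324:4,2].round().astype(int))
E
```

```text
[[   4    7   -3   -4   -8    3   -8    1   -6    5   -2   -1    1   -6    6    1   -3 1728   -4    3   -1    0   -4    0]
 [   4   -5   -8   -7   -7  -10   -5   -3    2    5   -2    3   -2    3   -5    3   -9    0   -3    0    3   -1   -4    9]
 [  -1    4    1    2   -8   -2   -4   -7   -5   -1    1    3   -2    1   -4   -8   -1    3    3    3   -2   -3   -1    2]
 [  -6   -3   -5  -11   -5   -3    2    2   -8    3    2    2    6    1   -2    2   -3    3   -9    1   -5   -4   -7    4]
 [  -2   -6   -6   -3   -4  -15   -6   -4   -6   -2   -2    5   -2   10   -2   -3    1    4   93   92   88    3    6   -8]
 [  -1    5   -6    1    9   -4   92   83   95   89   90   96 1728   91   94   93   83   84   89 1728   83   -8   -5   -1]
 [  -4   -4    1   90   82   87   91   88   84   87   88   87   83   92   86   93   89   67   69   64   65    1   -6    1]
 [   6   -3   -2   90   99   84   81   89   84   85   89   96   90   91   84   89   81   68   72   70   68   24  -11   -2]
 [  -2   -9   -4   86   80   83   88   91   80   81   87   90   81   87   85   85   96   69   72   65   62   56    2
[... 2136 characters left out ...]
  3   59   71   67   62   63   64   57   62   63   61   64   64   70   60   -4   -2]
 [   1   -7   -4   -5   -5   -5   -7   69   55   57   62   60   62   62   58   62   58   58   59   60   56   60   -4   -2]
 [   5   -2    1    1   -3    2    4   63   59   58   57   60   52   61   67   62   60   60   68   61   56   52    1   -4]
 [   0    3   -4    3    3    0    0   -6   -1   -5    6   -1   -2    5   -2  -16    1   -2   -1    6   -5   -4    6   -5]
 [   5    0   -2   -1    1   -7    1   -3   -4    1    2   -2    0   -8   -4   -4    0   -4    1    0   -5   -4    0    2]
 [  -8   -2   -4   -7   -2    4   -2   -7   -8  -11   -1   -2   -3    0   -4   -1   -2   -2    1   -5   -2   -6    4  -10]]
```

View pics/tc.png

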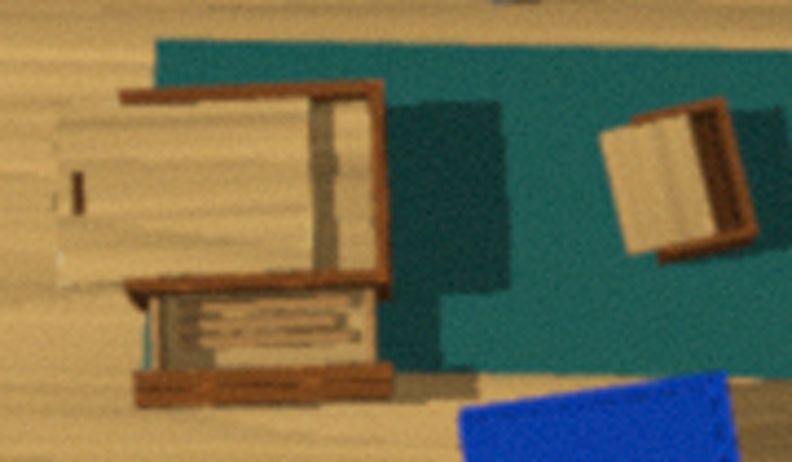

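View pics/sc.png

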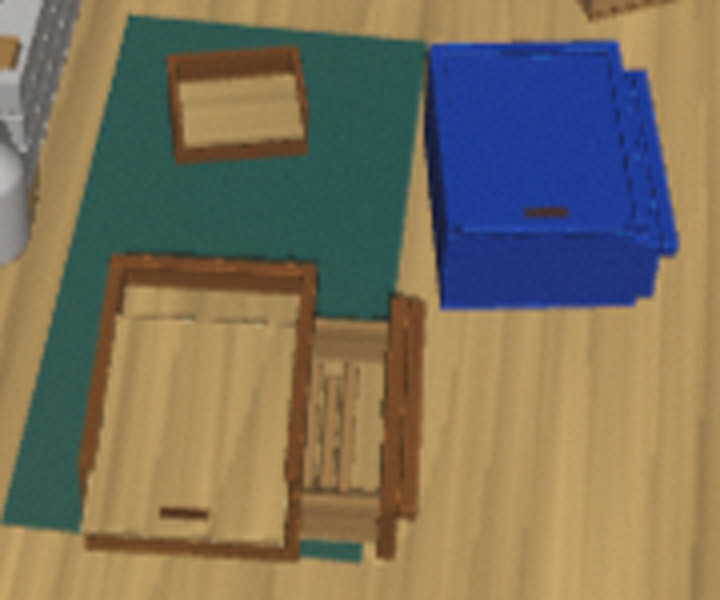

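The crop confirms it. The chest's lip runs along crop (135–392, 370–405), the lid's outer end is at crop x≈58 with its dark notch at (77,193), and there is no blue on it. Next I'll measure it.

```bash
python3 - <<'E'
from h import *
import cv2
np.set_printoptions(precision=1,suppress=True)
t=load("top0.npz");s=load("side0.npz")
f=lambda c,z:plane(t,(c[0]+.5)/4.4-.5+225,(c[1]+.5)/4.4-.5+170,z)
g=lambda c,z:plane(s,(c[0]+.5)/4-.5+250,(c[1]+.5)/4-.5+190,z)
print("top rim farR,nearR,nearL,farL");R=[f(c,92) for c in((384,80),(390,288),(126,284),(120,92))]
for p in R:print(p)
print("lip top L,R  front edges")
for c in((135,388),(392,382),(136,372),(392,365)):print(f(c,64))
print("lip bottom front z50",f((136,407),50),f((393,398),50))
print("lid end z88",f((57,115),88),f((60,286),88))
print("side: rim farR nearR", g((112,256),92),g((317,262),92), "near L",g((300,550),92),"farL",g((85,465),92))
print("side lip top front R, L",g((425,297),64),g((413,517),64),g((398,295),64), g((380,557),64))
print("lid end",g((85,540),88),g((290,548),88))
print("small box",[f(c,52) for c in((725,98),(757,235),(660,260))], "lid",f((600,130),50),f((627,255),50))
print("blue",[f(c,92) for c in((460,410),(725,373))])
E
```

```text
top rim farR,nearR,nearL,farL
[667.6  81.2  92. ]
[524.5  74.3  92. ]
[524.2 251.8  92. ]
[656.1 260.4  92. ]
lip top L,R  front edges
[457.1 246.8  64. ]
[464.1  72.2  64. ]
[468.  246.5  64. ]
[475.8  72.5  64. ]
lip bottom front z50 [445.6 247.3  50. ] [454.7  71.6  50. ]
lid end z88 [640.3 303.2  88. ] [522.7 296.7  88. ]
side: rim farR nearR [670.1  86.2  92. ] [532.   73.3  92. ] near L [514.3 308.   92. ] farL [656.1 261.6  92. ]
side lip top front R, L [457.6  70.5  64. ] [448.7 254.4  64. ] [476.1  71.2  64. ] [466.3 287.4  64. ]
lid end [646.4 315.   88. ] [520.9 304.6  88. ]
small box [array([ 668.6, -155.9,   52. ]), array([ 572.1, -178. ,   52. ]), array([ 553.4, -110.9,   52. ])] lid [644.8 -69.   50. ] [556.8 -88.3  50. ]
blue [array([442.9,  26. ,  92. ]), array([ 470.8, -151.1,   92. ])]
```

Lid end centre is about (582,302), lip front centre about (450,160) and chest yaw about 3°. I'll do the lid first, moving round at height with the fingers shut.

send_rows(dp=[[20, 30, 5], [50, 80, 10], [85, 135, 15], [120, 190, 20], [155, 245, 20]], rot=[[0, 0, 0.1], [0, 0, 0.25], [0, 0, 0.4], [0, 0, 0.55], [0, 0, 0.7]], jaw=0, force=40)

```text
time: 0.72
tool_pos: [368.0, -319.8, 265.4]
tcp_rot: [180.0, -0.0, -28.4]
ft_force: [0.8, -1.2, 0.4]
finger_gap: -0.1
```

send_rows(dp=[[35, 55, 0], [70, 110, 0], [95, 165, 0], [110, 220, 0], [120, 280, 0]], rot=[[0, 0, 0.15], [0, 0, 0.3], [0, 0, 0.45], [0, 0, 0.55], [0, 0, 0.55]])

```text
time: 1.35
tool_pos: [487.5, -39.6, 264.8]
tcp_rot: [-180.0, 0.0, 2.9]
ft_force: [0.9, -0.0, -0.1]
finger_gap: -0.2
```

send_rows(dp=[[15, 60, 0], [30, 120, 0], [45, 180, 0], [60, 235, 0], [70, 285, 0]], rot=[[0, 0, 0], [0, 0, 0], [0, 0, 0], [0, 0, 0], [0, 0, 0]])

```text
time: 1.98
tool_pos: [557.3, 245.5, 264.6]
tcp_rot: [180.0, 0.0, 2.8]
ft_force: [0.6, -0.1, 1.1]
finger_gap: 0.0
```

send_rows(dp=[[10, 45, 0], [22, 90, 0], [25, 115, -20], [25, 115, -60], [25, 115, -60]], rot=[[0, 0, 0], [0, 0, 0], [0, 0, 0], [0, 0, 0], [0, 0, 0]])

```text
time: 2.6
tool_pos: [579.6, 357.4, 199.8]
tcp_rot: [179.8, 0.5, 2.8]
ft_force: [-0.5, -0.5, 0.4]
finger_gap: 0.4
```

```bash
python3 - <<'E'
from bench import r,vision
import cv2,numpy as np
s=r.sense();d=vision.snapshot("wrist");print(s["tool_pos"],s["tcp_rot"],d["T_tool_cam"])
cv2.imwrite("pics/w1.png",d["pixels"][:,:,::-1]);np.savez("w1.npz",pos=s["tool_pos"],rot=s["tcp_rot"],**d)
E
```

```text
[579.64327014 357.42368249 199.82577194] [179.77170447   0.4871811    2.84016981] [[ 9.99999665e-01  8.16083276e-04 -6.99595143e-05  2.23096085e-01]
 [-7.63232431e-04  9.59413110e-01  2.82003370e-01 -7.27084407e+01]
 [ 2.97258309e-04 -2.82003222e-01  9.59413412e-01 -1.28574944e+02]
 [ 0.00000000e+00  0.00000000e+00  0.00000000e+00  1.00000000e+00]]
```

View pics/w1.png

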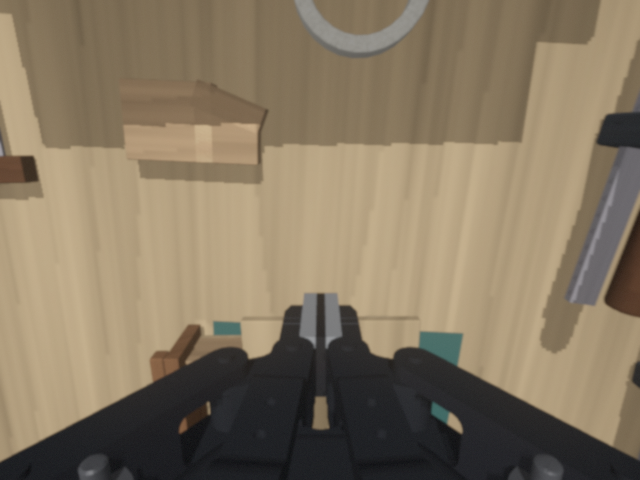

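The wrist view shows the lid's end edge level at row ~318, columns 243–418. The fingertips are at (320,293) and the space in front of the lid is clear.

```bash
cat >> h.py <<'E'
from scipy.spatial.transform import Rotation as Ro
def wcam(d):
    T=np.eye(4);T[:3,:3]=Ro.from_euler("xyz",d["rot"],degrees=True).as_matrix();T[:3,3]=d["pos"]
    e=dict(d);e["world_from_camera"]=T@d["T_tool_cam"];return e
E
python3 - <<'E'
from h import *
w=wcam(load("w1.npz"))
for c in((243,317),(418,317)):print(plane(w,*c,88).round(1))
print(proj(w,w["pos"]+np.array([0,0,-14])))
print(w["pixels"][305:330,275].tolist()[::2])
E
```

```text
[527.7 302.9  88. ]
[649.3 309.5  88. ]
[319.97316628 315.31335542]
[[172, 153, 122], [173, 153, 123], [173, 154, 123], [171, 152, 121], [173, 154, 123], [170, 151, 120], [157, 139, 110], [156, 138, 109], [178, 159, 127], [182, 162, 131], [181, 162, 130], [181, 161, 129], [181, 161, 129]]
```

send_rows(dp=[[2, 0, -30], [4, 0, -65], [5, 0, -95], [5, 0, -110], [5, 0, -110]], rot=[[0, 0, 0], [0, 0, 0], [0, 0, 0], [0, 0, 0], [0, 0, 0]])

```text
time: 3.28
tool_pos: [587.4, 358.1, 95.5]
tcp_rot: [180.0, 0.0, 2.8]
ft_force: [-0.1, -0.1, -0.3]
finger_gap: -0.1
```

send_rows(dp=[[1, -15, 0], [1, -28, 0], [2, -33, 0], [2, -37, 0], [2, -41, 0]], rot=[[0, 0, 0], [0, 0, 0], [0, 0, 0], [0, 0, 0], [0, 0, 0]])

```text
time: 3.9
tool_pos: [589.4, 317.3, 95.4]
tcp_rot: [-180.0, -0.0, 2.8]
ft_force: [0.4, 0.4, -0.1]
finger_gap: -0.3
```

send_rows(dp=[[0, 2, -3], [0, 0, -5], [0, -4, -5], [0, -8, -5], [0, -12, -5]], rot=[[0, 0, 0], [0, 0, 0], [0, 0, 0], [0, 0, 0], [0, 0, 0]])

```text
time: 4.53
tool_pos: [589.3, 305.3, 90.2]
tcp_rot: [-180.0, 0.0, 2.8]
ft_force: [-0.2, 0.9, -1.2]
finger_gap: -0.3
```

```bash
python3 - <<'E'
from bench import r,vision
import cv2,numpy as np
d=vision.snapshot("side");cv2.imwrite("pics/s2.png",cv2.resize(d["pixels"][190:360,250:430],None,fx=3.5,fy=3.5,interpolation=cv2.INTER_CUBIC)[:,:,::-1])
print(r.sense()["ft_force"])
E
```

```text
[ 0.19653288  0.37654074 -0.42292252]
```

View pics/s2.png

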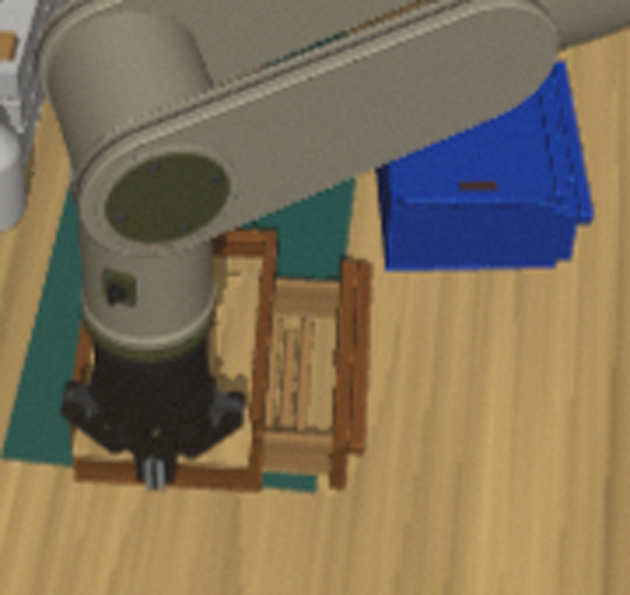

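send_rows(dp=[[0, -3, 0], [0, -6, 0], [0, -9, 0], [1, -12, 0], [1, -15, 0]], rot=[[0, 0, 0], [0, 0, 0], [0, 0, 0], [0, 0, 0], [0, 0, 0]])

```text
time: 5.2
tool_pos: [590.4, 290.2, 90.3]
tcp_rot: [180.0, -0.0, 2.8]
ft_force: [0.5, 0.7, 1.0]
finger_gap: -0.2
```

send_rows(dp=[[0, -2, 0], [0, -4, 0], [0, -6, 0], [0, -8, 0], [0, -10, 0]], rot=[[0, 0, 0], [0, 0, 0], [0, 0, 0], [0, 0, 0], [0, 0, 0]])

```text
time: 5.82
tool_pos: [590.4, 280.3, 90.3]
tcp_rot: [-180.0, -0.0, 2.8]
ft_force: [0.7, 1.4, -0.4]
finger_gap: -0.2
```

send_rows(dp=[[0, -1.5, 0], [0, -3, 0], [0, -4.5, 0], [0, -6, 0], [0, -7.5, 0]], rot=[[0, 0, 0], [0, 0, 0], [0, 0, 0], [0, 0, 0], [0, 0, 0]])

```text
time: 6.45
tool_pos: [590.3, 272.8, 90.2]
tcp_rot: [180.0, 0.0, 2.8]
ft_force: [0.3, 1.1, 0.0]
finger_gap: 0.1
```

```bash
python3 - <<'E'
from bench import r,vision
import cv2,numpy as np
from h import *
s=r.sense();d=vision.snapshot("wrist")
cv2.imwrite("pics/w3.png",d["pixels"][:,:,::-1]);np.savez("w3.npz",pos=s["tool_pos"],rot=s["tcp_rot"],**d)
t=vision.snapshot("side")
cv2.imwrite("pics/s3.png",cv2.resize(t["pixels"][190:360,250:430],None,fx=3.5,fy=3.5,interpolation=cv2.INTER_CUBIC)[:,:,::-1])
E
```

```text
(no output)
```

View pics/w3.png

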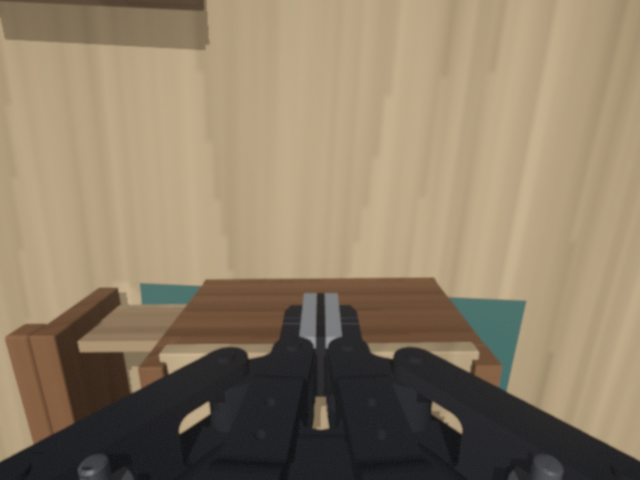

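View pics/s3.png

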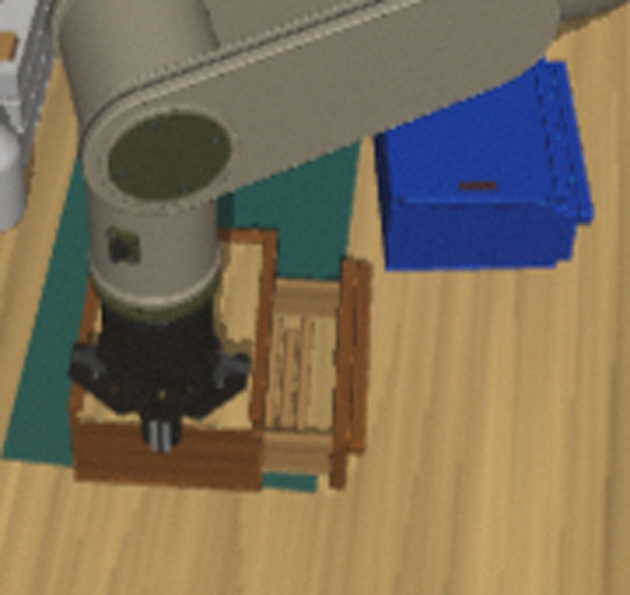

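The lid has followed the fingers: its end face is now a thin strip at wrist rows ~343–352, just proud of the brown +y wall. I'll keep pushing slowly until the force rises at the stop.

send_rows(dp=[[0, -1, 0], [0, -2, 0], [0, -3, 0]], rot=[[0, 0, 0], [0, 0, 0], [0, 0, 0]])

```text
time: 6.92
tool_pos: [590.2, 272.3, 90.3]
tcp_rot: [-179.8, -0.0, 2.9]
ft_force: [1.2, 13.9, -3.7]
finger_gap: -0.1
```

send_rows(dp=[[0, -1, 0], [0, -2, 0], [0, -3, 0]], rot=[[0, 0, 0], [0, 0, 0], [0, 0, 0]])

```text
time: 7.3
tool_pos: [590.2, 272.0, 90.5]
tcp_rot: [-179.6, -0.1, 2.9]
ft_force: [2.0, 25.1, -6.6]
finger_gap: 0.3
```

Firm stop at TCP y≈272, which puts the lid end at about 261, as expected for shut. Next I back off, rise, turn 90° and go to the drawer's front.

send_rows(dp=[[0, 5, 0], [0, 15, 0], [0, 25, 20], [0, 25, 60], [0, 25, 110]], rot=[[0, 0, 0], [0, 0, 0], [0, 0, 0], [0, 0, 0], [0, 0, 0.1]])

```text
time: 7.92
tool_pos: [589.7, 292.1, 201.7]
tcp_rot: [180.0, 0.1, 8.6]
ft_force: [1.2, 0.5, 0.1]
finger_gap: 0.1
```

send_rows(dp=[[-30, -20, 30], [-70, -45, 30], [-110, -70, 30], [-150, -95, 30], [-180, -120, 30]], rot=[[0, 0, 0.16], [0, 0, 0.32], [0, 0, 0.48], [0, 0, 0.64], [0, 0, 0.8]])

```text
time: 8.55
tool_pos: [409.3, 171.5, 231.9]
tcp_rot: [179.9, -0.1, 54.7]
ft_force: [0.3, 0.4, 0.3]
finger_gap: 0.3
```

send_rows(dp=[[-10, -5, -10], [-20, -10, -30], [-20, -10, -50], [-20, -10, -50], [-20, -10, -50]], rot=[[0, 0, 0.16], [0, 0, 0.32], [0, 0, 0.48], [0, 0, 0.64], [0, 0, 0.67]])

```text
time: 9.18
tool_pos: [390.8, 162.1, 181.6]
tcp_rot: [179.9, -0.0, 92.8]
ft_force: [-0.1, -0.7, 0.9]
finger_gap: -0.1
```

```bash
python3 - <<'E'
from bench import r,vision
import cv2,numpy as np
s=r.sense();d=vision.snapshot("wrist");print(s["tool_pos"],s["tcp_rot"],s["joint_pos"])
cv2.imwrite("pics/w4.png",d["pixels"][:,:,::-1]);np.savez("w4.npz",pos=s["tool_pos"],rot=s["tcp_rot"],**d)
E
```

```text
[390.75527805 162.11828235 181.60335342] [ 1.79911381e+02 -8.66145604e-03  9.27893791e+01] [ 1.55908495e+01 -1.91269973e+01  1.16745150e+02 -1.12915132e-02
  8.22935117e+01 -7.71970174e+01]
```

View pics/w4.png

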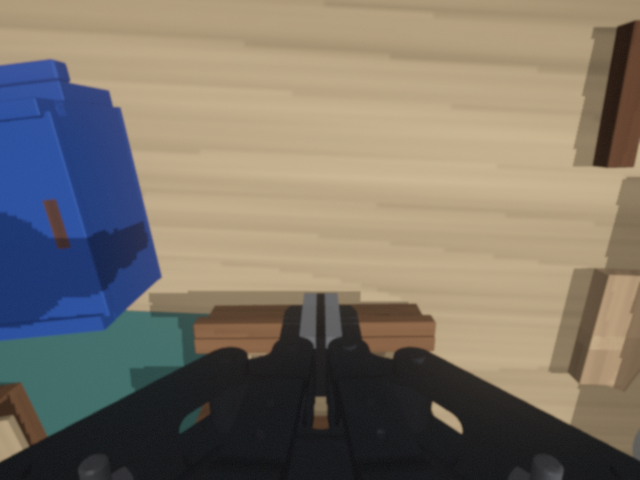

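The wrist view shows the lip's top front edge at row ~321, columns 196–434, with nothing in front of it. The blue box is well left, at columns below 160.

```bash
python3 - <<'E'
from h import *
w=wcam(load("w4.npz"))
for c in((196,322),(434,322)):print(plane(w,*c,64).round(1))
E
```

```text
[454.4  77.3  64. ]
[446.1 247.5  64. ]
```

send_rows(dp=[[5, 0, -35], [8, 0, -75], [8, 0, -110], [8, 0, -128], [8, 0, -128]], rot=[[0, 0, 0], [0, 0, 0], [0, 0, 0], [0, 0, 0], [0, 0, 0]])

```text
time: 9.85
tool_pos: [397.6, 161.7, 51.6]
tcp_rot: [-179.9, 0.0, 92.6]
ft_force: [0.3, 1.1, 1.3]
finger_gap: 0.0
```

send_rows(dp=[[8, 0, 0], [16, 0, 0], [23, 0, 0], [28, 0, 0], [32, 0, 0]], rot=[[0, 0, 0], [0, 0, 0], [0, 0, 0], [0, 0, 0], [0, 0, 0]])

```text
time: 10.48
tool_pos: [430.7, 161.9, 52.3]
tcp_rot: [-180.0, -0.0, 92.8]
ft_force: [1.0, -0.7, -0.2]
finger_gap: 0.1
```

send_rows(dp=[[3, 0, 0], [6, 0, 0], [9, 0, 0], [12, 0, 0], [15, 1, 0]], rot=[[0, 0, 0], [0, 0, 0], [0, 0, 0], [0, 0, 0], [0, 0, 0]])

```text
time: 11.1
tool_pos: [445.2, 162.8, 52.1]
tcp_rot: [-180.0, 0.0, 92.8]
ft_force: [-1.6, 0.0, 0.4]
finger_gap: 0.2
```

In contact (Fx −1.6). Continuing gently.

send_rows(dp=[[3, 0, 0], [6, 0, 0], [9, 0, 0], [12, 0, 0], [15, 1, 0]], rot=[[0, 0, 0], [0, 0, 0], [0, 0, 0], [0, 0, 0], [0, 0, 0]])

```text
time: 11.72
tool_pos: [460.5, 163.7, 52.2]
tcp_rot: [-180.0, 0.0, 92.8]
ft_force: [-1.8, -1.9, -0.1]
finger_gap: -0.0
```

send_rows(dp=[[3, 0, 0], [6, 0, 0], [9, 0, 0], [12, 0, 0], [15, 1, 0]], rot=[[0, 0, 0], [0, 0, 0], [0, 0, 0], [0, 0, 0], [0, 0, 0]])

```text
time: 12.35
tool_pos: [475.6, 164.7, 52.3]
tcp_rot: [180.0, 0.0, 92.8]
ft_force: [-0.7, -1.1, -0.6]
finger_gap: -0.1
```

```bash
python3 - <<'E'
from bench import r,vision
import cv2,numpy as np
print(r.sense()["ft_force"])
t=vision.snapshot("side")
cv2.imwrite("pics/s5.png",cv2.resize(t["pixels"][190:360,250:430],None,fx=3.5,fy=3.5,interpolation=cv2.INTER_CUBIC)[:,:,::-1])
E
```

```text
[-0.68050998 -1.12025173 -0.61927029]
```

View pics/s5.png

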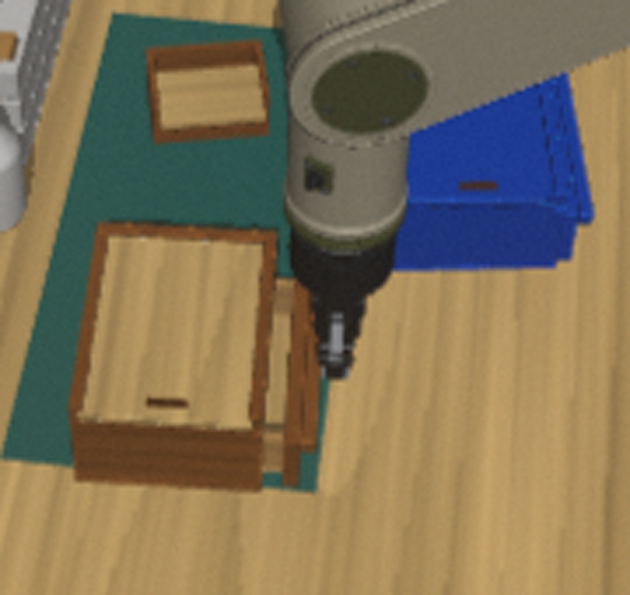

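The lid is fully in, with its notch at (167,403) and no gap at the far end. The drawer is nearly home, with a gap at (278,380). Slower now.

send_rows(dp=[[2, 0, 0], [4, 0, 0], [6, 0, 0], [8, 0, 0], [10, 0, 0]], rot=[[0, 0, 0], [0, 0, 0], [0, 0, 0], [0, 0, 0], [0, 0, 0]])

```text
time: 13.02
tool_pos: [485.5, 165.0, 52.2]
tcp_rot: [-180.0, -0.0, 92.8]
ft_force: [-2.3, 1.4, 1.4]
finger_gap: -0.2
```

send_rows(dp=[[1, 0, 0], [2, 0, 0], [3, 0, 0], [4, 0, 0], [5, 0, 0]], rot=[[0, 0, 0], [0, 0, 0], [0, 0, 0], [0, 0, 0], [0, 0, 0]])

```text
time: 13.65
tool_pos: [490.4, 165.0, 52.2]
tcp_rot: [-180.0, -0.0, 92.8]
ft_force: [-1.0, 1.4, 0.3]
finger_gap: 0.0
```

send_rows(dp=[[1, 0, 0], [2, 0, 0], [3, 0, 0], [4, 0, 0]], rot=[[0, 0, 0], [0, 0, 0], [0, 0, 0], [0, 0, 0]])

```text
time: 14.15
tool_pos: [490.9, 165.0, 52.1]
tcp_rot: [-179.5, 0.0, 92.8]
ft_force: [-26.2, -0.7, 22.8]
finger_gap: -0.2
```

send_rows(dp=[[1, 0, 0], [2, 0, 0], [3, 0, 0]], rot=[[0, 0, 0], [0, 0, 0], [0, 0, 0]])

```text
time: 14.52
tool_pos: [491.0, 164.9, 52.0]
tcp_rot: [-179.2, 0.0, 92.8]
ft_force: [-43.8, -1.6, 38.6]
finger_gap: -0.1
```

Firm stop at x≈491. I'll back off and look.

send_rows(dp=[[-5, 0, 0], [-15, 0, 0], [-35, 0, 0], [-60, 0, 30], [-70, 0, 80]], rot=[[0, 0, 0], [0, 0, 0], [0, 0, 0], [0, 0, 0], [0, 0, 0]])

```text
time: 15.15
tool_pos: [424.5, 164.3, 130.9]
tcp_rot: [-179.7, 0.1, 92.8]
ft_force: [1.0, 0.7, 0.6]
finger_gap: 0.2
```

send_rows(dp=[[-10, -40, 60], [-10, -95, 80], [-5, -150, 90], [0, -205, 90], [0, -255, 90]], rot=[[0, 0, 0], [0, 0, -0.1], [0, 0, -0.25], [0, 0, -0.4], [0, 0, -0.55]])

```text
time: 15.78
tool_pos: [427.5, -92.3, 222.9]
tcp_rot: [179.9, -0.0, 60.9]
ft_force: [0.1, 0.9, 0.3]
finger_gap: 0.1
```

send_rows(dp=[[-20, -50, 0], [-40, -100, 0], [-60, -150, 0], [-80, -200, 0], [-90, -230, 0]], rot=[[0, 0, -0.15], [0, 0, -0.3], [0, 0, -0.45], [0, 0, -0.6], [0, 0, -0.7]])

```text
time: 16.4
tool_pos: [336.0, -322.4, 222.4]
tcp_rot: [179.9, 0.0, 20.8]
ft_force: [0.3, 1.5, -0.4]
finger_gap: -0.2
```

```bash
python3 - <<'E'
from bench import r,vision
import cv2,numpy as np
s=r.sense();print(s["time"],s["tool_pos"],s["joint_pos"])
for n in("top","side"):
    d=vision.snapshot(n);np.savez(f"{n}9.npz",**d)
    a=d["pixels"][170:275,225:405] if n=="top" else d["pixels"][190:340,250:430]
    k=4.4 if n=="top" else 4
    cv2.imwrite(f"pics/{n}9.png",cv2.resize(a,None,fx=k,fy=k,interpolation=cv2.INTER_CUBIC)[:,:,::-1])
    cv2.imwrite(f"pics/{n}9f.png",d["pixels"][:,:,::-1])
E
```

```text
16.4 [ 335.96256553 -322.4182911   222.44414979] [-5.01035120e+01 -1.32567681e+01  1.07682515e+02 -4.06230931e-02
  8.54939040e+01 -7.08787414e+01]
```

View pics/top9.png

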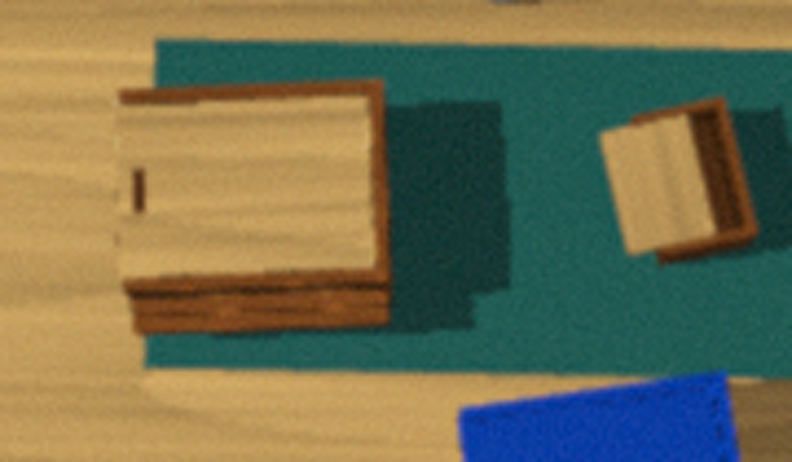

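View pics/side9.png

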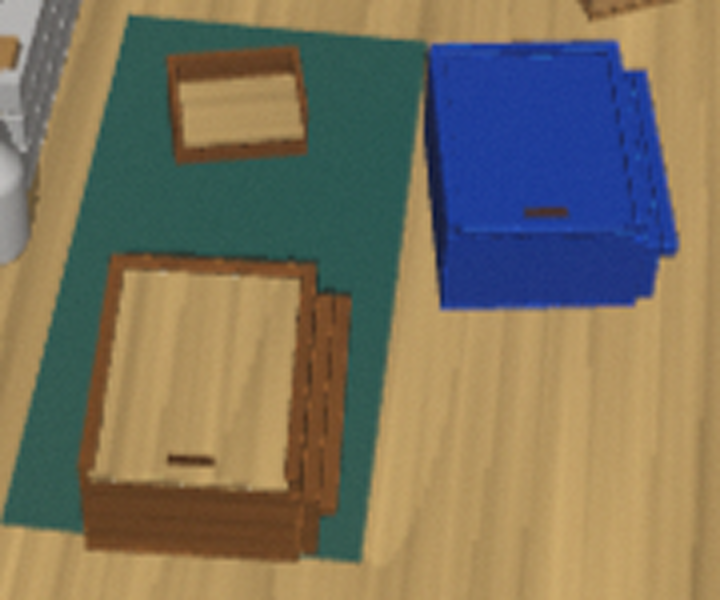

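View pics/top9f.png

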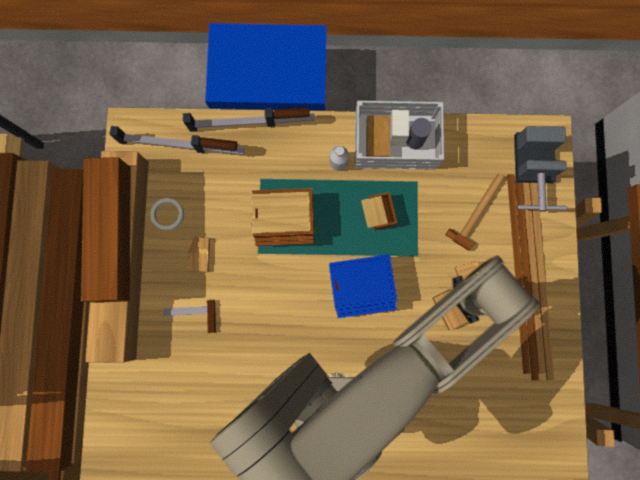

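Both views show the chest closed. The lid fills the tray and stands slightly proud at its end (top crop x≈118), and the drawer front sits against the carcass with the lip at crop rows 290–330. The small box is at the same pixels as before, and the arm is clear.

send_rows(dp=[[0, 0, 10], [0, 0, 20], [0, 0, 20], [0, 0, 20]], rot=[[0, 0, 0], [0, 0, 0], [0, 0, 0], [0, 0, 0]])

```text
time: 17.0
tool_pos: [337.7, -319.6, 242.5]
tcp_rot: [180.0, -0.0, 21.2]
ft_force: [0.7, -0.2, -0.6]
finger_gap: -0.1
```

```bash
python3 - <<'E'
from bench import r,vision,job
from h import *
a=load("top0.npz");b=load("top9.npz")
f=lambda d,s:np.abs(a["pixels"][s].astype(int)-b["pixels"][s].astype(int)).mean()
for n,s in dict(small=np.s_[190:232,355:400],square=np.s_[290:335,160:220],tape=np.s_[195:232,145:188],offL=np.s_[232:275,185:215],glue=np.s_[140:172,325:352],mallet=np.s_[170:255,440:510],blue=np.s_[255:320,325:400],chest=np.s_[180:265,235:320]).items():print(n,f(0,s).round(2))
s=r.sense();print(s["tool_pos"],s["qd"].round(2),s["ft_force"])
print(job.hand_in())
E
```

```text
small 3.11
square 3.0
tape 3.0
offL 2.94
glue 2.82
mallet 2.86
blue 4.07
chest 17.45
[ 337.73844751 -319.63503653  242.45633982] [-0.28  0.48  0.49 -0.01  0.08  0.07] [ 0.6879417  -0.22737652 -0.61173096]
the job is handed in; nothing more can be done
None
```

The chest's lid and drawer are both shut, and I handed the job in at about 17 s with the arm raised and clear. I pushed the lid first, then the drawer by its lip, each slowly with shut fingertips until it stopped firmly.

- **Lid:** its end face stopped at about y = 261 mm, where it should be when shut. It reached about 25 N at the stop.
- **Drawer:** its lip stopped at about x = 502 mm. I did not know its home position beforehand, but the pictures show the front against the chest. The push at the stop was firmer than I intended: about 44 N forward and 39 N upward at the wrist, well under the 120 N limit.
- **Everything else:** the small box, square, tape, left offcut, glue and mallet looked the same in the top view before and after. The blue box differed slightly more (4.1 against about 3), which I did not look into; the arm went nowhere near it.
- **Not checked:** the arm hid the sanding block and the right offcut in the last picture. I only passed over them, more than 200 mm up.

My lid position readings before pushing differed by up to about 10 mm between the top and side cameras. I relied on the wrist camera and the contact force instead.

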